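# Level the storeroom bench shelf

### The job

The small steel bench shelf slopes. Lay the spirit level, vial upward, lengthwise on the middle of the shelf and let go of it, then turn the T-handle of the shelf's levelling foot until the bubble sits between the two lines on the vial. Last, press down on top of the spirit level and finish while still holding it pressed firmly against the shelf, with the bubble still between the lines; do not disturb the jar, tin, carton and tub standing around.

Things in the scene. Friction and masses are not known exactly. Their poses are not given: they have to be found in the camera images.
- level_mid (a point): centre of the loose spirit level, an aluminium beam 220 mm long (its y axis), 30 mm wide (x) and 36 mm high (z), about 0.28 kg, with black end caps. It starts lying flat on the table, vial up (this point 18 mm above the table). The green vial lies along y in the middle of the top face (66 mm long); its two black cross lines stand 22 mm apart, 11 mm either side of this point. The solid top faces for pressing lie 40 to 110 mm from the middle towards either end
- bubble_mid (a point): centre of the pale bubble in the vial, 14 mm long, 13 mm above level_mid when centred. It slides along the level's y axis only, up to 18 mm either way, towards the higher end: about 5 mm per degree (0.29 m per rad) of slope, settling within a second. It is between the lines while within 3 mm of the middle
- shelf_mid (a point): middle of the top face of the shelf board, about 50 mm above the table. The sheet-steel board is 270 mm long (its y axis) and 160 mm deep (x), its z axis normal to the top. It hinges at 120 mm on its +y side over two fixed feet; the levelling foot carries its -y end. It slopes along y only: the -y end starts too high by 1 to 3 degrees
- handle (a joint): angle of the T-handle on the levelling foot (rad, anticlockwise from above positive, stops at -1.6 and 1.6; stiff, 0.15 to 0.25 N m: grip firmly; stays where left, bears a press of 20 N on the spirit level). At 0 the bar lies along the shelf's x axis; +1 rad raises the board's -y end by 0.035 rad (2 degrees), clockwise lowers it. The level setting differs from start to start, within 0.3 rad of 0
- handle_grip (a point): centre of the T-handle's black bar, about 155 mm above the table on the spindle axis, 165 mm from the shelf's middle on its -y side. The bar is 58 mm long (this point's x axis, which turns with it), 14 mm thick (y, grip across this) and 24 mm high; a 28 mm wide collar below starts 12 mm under this point; the handle does not rise or fall as it turns
- jar: closed glass jar, 72 mm wide, 100 mm high, standing on the table beyond the shelf, origin under its centre; leave alone
- tin: tin can, 74 mm wide, 80 mm high, standing beyond the shelf, origin under its centre; leave alone
- carton: cardboard carton 70 x 100 x 70 mm on the near right, origin under its centre; leave alone
- tub: open white plastic tub, 90 mm wide, 60 mm high, near the robot, origin under its centre; leave alone
There are look-alikes about, which are no part of the job. Of the things that look like the part that bears level_mid, take the one that is farthest to the robot's right at the start.

How it is judged:
By the outcome, as a careful person would: the job done as asked, in the order asked, and still so for the second after the job is handed in, while the arm keeps its last pose, push and grip.
It also fails if it takes over 64 s, if anything falls off the work surface, if the arm or the gripper's body presses on something with over 40 N, if the wrist force passes 120 N, or if a joint passes its speed limit or range.

### The arm

A 7-joint arm with a two-finger parallel gripper is mounted at the origin on the work surface. World frame = base frame: x ahead of the robot, y to its left, z up, the work surface at z = 0. Lengths are in m, angles in rad, forces in N, time in s.
With the tool pointing down it reaches from about 0.4 to 0.85 m from the base axis. Payload 4.5 kg.
Tool frame: the origin (TCP) lies at the centre of the arm's flange, where the gripper is bolted on; the fingertips stand r.tcp_to_tips ahead of it and the grasp point (between the pads) lies 147 mm ahead of it (r.tcp_to_tips is the distance from the TCP to the fingertips, in m); x points along the fingers, y is the direction in which the jaws open and shut, and the axes are right-handed (so a half turn about x gives the same grasp; the last joint's range is limited). The gripper opens to 88 mm and grips with 3 to 60 N. Pads are 18 mm wide; open, the fingers measure 123 mm over their backs; the gripper's body (75 mm by 187 mm) begins 45 mm behind the grasp point.
Start: joints at [1.302, 0.689, -0.195, 1.565, 0.157, 0.902, -0.215], TCP at [0.186, -0.597, 0.405] pointing down, gripper open.
Joint ranges: [-3.01, 3.01], [-0.46, 2.08], [-1.47, 1.51], [0.13, 2.56], [-1, 4.14], [0.04, 2.09], [-2.66, 2.66]. Speed limits (rad/s): [2.57, 2.57, 3.14, 3.14, 3.14, 3.14, 3.14].

### API

Orientations are given as a unit quaternion [x, y, z, w].
In Python, from plant import r, eyes gives the robot as it stands.
- The arm moves only by the tool carry_out, never from a script. Its argument "targets" is text: rows parted by semicolons, each of 5 numbers parted by spaces: the opening, from 0 (shut) to 1 (fully open), then the shift along the tool's x, y, z in mm, then the turn about the tool's x in rad. A call has 1 to 20 rows; each row shifts and turns the commanded pose from where the row before left it, along the tool's axes as they then stand; what a row does not reach is not made up. A row lasts 1/12 s, in which the tool goes at most 41.7 mm and 7.16 degrees, less where a joint would pass 70% of its speed; a pose out of reach is approached as far as the arm can. A call is refused whole if a number of a shift passes 41.7 or a number of a turn 0.125, either way. A call with a gripper value outside its range is refused whole. The fingers move at their own pace and stop on an object; "force" is the grip in N (left out, the last holds). Time passes only in rows, so rows that do not move let the fingers close. It gives the time, the measured TCP pose, the force and the opening at its end, in the units of the state.
- r.get_state(): the state, without advancing time (a new reading comes with each control period).
- eyes.snapshot(name): name is "scene" or "top" or "wrist"; returns (picture, depth): 420x560x3 uint8, blue, green, red; 420x560 float32, m along the optical axis (not along the pixel's ray), 0 where there is no reading.
- eyes.camera_params(name): a dict with "intrinsics" (3x3 intrinsics, pixels), "dist_coeffs" ([k1, k2, p1, p2, k3] as OpenCV has them; the pictures are not rectified), "rvec" (rotation vector, rad) and "tvec" (3), from world to camera coordinates, as OpenCV has them; the wrist camera has in their place "T_tool_cam" (4x4, takes a point from camera to tool coordinates, whose origin is the TCP and whose axes are the tool frame's). Camera axes: x right, y down, z forward; pixel columns grow to the right and rows downward; lengths in m; the calibration is good to about 2 mm. A picture is of the moment at which its call begins: read the wrist's pose just before it. camera_params takes no time and is no camera call.
- r.finish_job(): hands the job in, once; it reports no verdict.
The state is a dict: "clock": time; "q": joint angles; "qd": joint speeds; "joint_torque": joint torques, N m; "tool_pos": TCP position; "eef_rot": TCP orientation; "contact_force": force on the tool from outside, world axes, zero at the start; "moment": the same for the moment, N m; "opening": opening from 0.0 (shut) to 1.0 (fully open).
Only numpy, scipy, OpenCV 4.12 (cv2) and the standard library are available. Lean on these libraries where they do the work, as an engineer would, in place of code of your own. Each camera call takes 0.05 s, during which the arm holds its last target.

## Working session

There is one attempt and no reset: what is moved stays moved. The work goes in short steps, Python scripts to look and compute and a tool call to move; the robot and the scene stay as the last step left them, time stands still between calls to the robot, and variables do not carry over. Pictures are saved under pics/ and viewed, and the job is handed in when it is done.

Besides the shell and the picture viewer there is one more tool, called by a JSON object that holds its "op" and its "data", one argument or row to a line. carry_out: Moves the arm, as the interface text tells. Its arguments: {"type":"object","properties":{"targets":{"type":"string"},"force":{"type":"number"}},"required":["targets"]}

```bash
ls; mkdir -p pics; cat > h.py <<'E'
import numpy as np, cv2
from plant import r, eyes
from scipy.spatial.transform import Rotation as R
def cam(name, st=None):
    p=eyes.camera_params(name); K=np.array(p["intrinsics"]);d=np.array(p["dist_coeffs"])
    if "rvec" in p:
        Rw=cv2.Rodrigues(np.array(p["rvec"],float))[0]; t=np.array(p["tvec"],float).ravel()
        return K,d,Rw.T,-Rw.T@t
    T=np.array(p["T_tool_cam"]); Rt=R.from_quat(st["eef_rot"]).as_matrix()
    return K,d,Rt@T[:3,:3],Rt@T[:3,3]+np.array(st["tool_pos"])
def ray(c,uv):
    K,d,Rc,o=c
    n=cv2.undistortPoints(np.array(uv,float).reshape(-1,1,2),K,d).reshape(-1,2)
    return o,(Rc@np.c_[n,np.ones(len(n))].T).T
def onplane(c,uv,z):
    o,v=ray(c,uv); return o+v*((z-o[2])/v[:,2])[:,None]
def atdepth(c,uv,dep):
    o,v=ray(c,uv); return o+v*np.array(dep).reshape(-1,1)
def proj(c,P):
    K,d,Rc,o=c
    rv=cv2.Rodrigues(Rc.T)[0]; return cv2.projectPoints(np.array(P,float).reshape(-1,1,3),rv,-Rc.T@o,K,d)[0].reshape(-1,2)
def cloud(c,dep):
    h,w=dep.shape; u,v=np.meshgrid(np.arange(w),np.arange(h))
    P=atdepth(c,np.c_[u.ravel(),v.ravel()],dep.ravel()); return P.reshape(h,w,3)
def snap(name,f):
    st=r.get_state(); im,dp=eyes.snapshot(name)
    cv2.imwrite(f"pics/{f}.png",im); np.savez(f"pics/{f}.npz",im=im,dp=dp,pos=st["tool_pos"],rot=st["eef_rot"])
    return im,dp,cam(name,st)
def load(name,f):
    z=np.load(f"pics/{f}.npz"); return z["im"],z["dp"],cam(name,dict(tool_pos=z["pos"],eef_rot=z["rot"]))
E
python3 - <<'E'
from h import *
print(r.get_state(), r.tcp_to_tips)
for n in ["scene","top","wrist"]:
    im,dp,c=snap(n,n+"0"); print(n,c[0],c[1],c[3],c[2][:,2])
E
```

```text
pics
{'clock': 0.0, 'q': array([ 1.30180968,  0.69000271, -0.19449791,  1.56631689,  0.15728593,
        0.90251771, -0.21508892]), 'qd': array([-5.60011915e-04, -1.08509260e-05,  4.57922941e-05, -1.04142780e-03,
        1.90253751e-03,  3.11235985e-04,  6.38927732e-04]), 'joint_torque': array([ 2.86514869e-04, -5.27562940e+01, -1.26651976e+00, -1.53428257e+01,
       -5.25463989e-02,  6.62820734e-03,  1.73357143e-04]), 'tool_pos': array([ 0.18623535, -0.59627145,  0.40390489]), 'eef_rot': array([-0.69886934, -0.10730726,  0.69916013, -0.10602785]), 'contact_force': array([-0.23273836,  0.47860669, -0.72124586]), 'moment': array([-0.00767372,  0.00812519,  0.05392826]), 'opening': 0.9965567776954511} 0.166
scene [[402.7341694    0.         280.37091021]
 [  0.         402.7341694  207.63978198]
 [  0.           0.           1.        ]] [-0.05523808  0.          0.          0.          0.        ] [ 0.98390539 -0.78760817  0.86444871] [-0.39086191  0.67536298 -0.62538933]
top [[421.72024602   0.         274.44607574]
 [  0.         421.72024602 209.57616065]
 [  0.           0.           1.        ]] [-0.11701993  0.          0.          0.          0.        ] [ 0.29999208 -0.00283408  1.14259985] [ 0.21745789 -0.01626761 -0.97593413]
wrist [[292.99386513   0.         282.97055943]
 [  0.         292.99386513 207.80664826]
 [  0.           0.           1.        ]] [-0.00343928  0.          0.          0.          0.        ] [ 0.26468525 -0.57201877  0.3840872 ] [-0.30215199 -0.09384343 -0.94862932]
```

View pics/scene0.png

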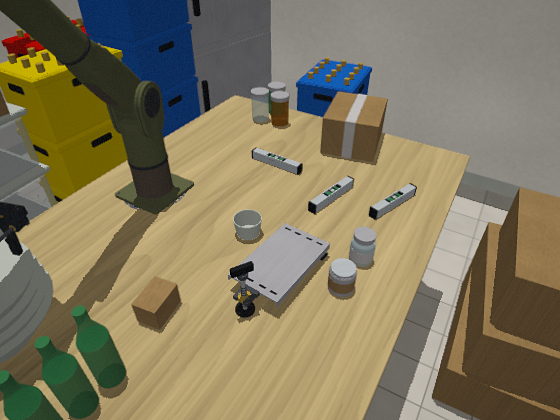

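View pics/top0.png

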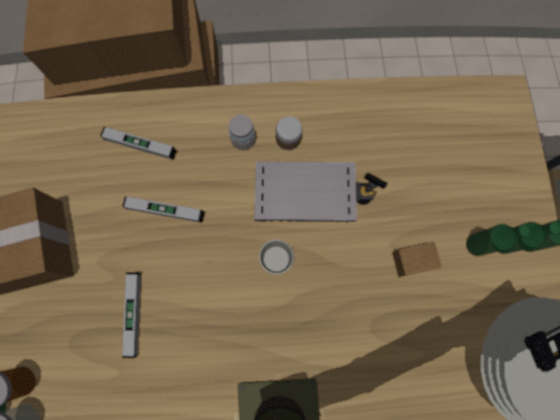

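View pics/wrist0.png

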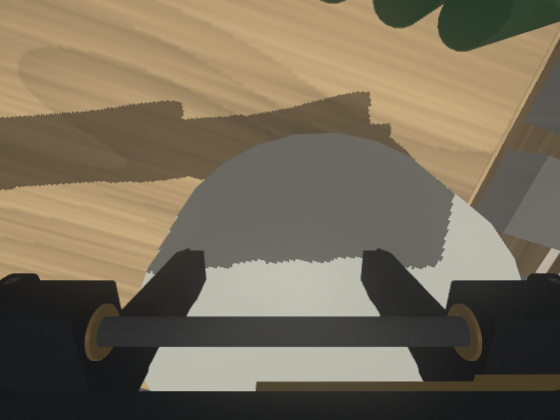

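Top view: image up is +x and image left is +y. There are three levels, at about (138,143), (164,209) and (130,315). The shelf is at about (306,191), the T-handle at (376,181), and the tub at (277,257). The jar and tin are at (241,130) and (289,130), and the carton is at (418,258).

```bash
python3 - <<'E'
from h import *
im,dp,c=load("top","top0")
P=cloud(c,dp)
def comp(box,zr):
    u0,v0,u1,v1=box; m=np.zeros(dp.shape,bool); m[v0:v1,u0:u1]=1
    m&=(P[...,2]>zr[0])&(P[...,2]<zr[1])&(dp>0)
    return m
def rect(m):
    p=P[m][:,:2].astype(np.float32); r_=cv2.minAreaRect(p*1000); return m.sum(),np.round(r_[0]),np.round(r_[1]),round(r_[2],1),'z',np.round(np.percentile(P[m][:,2],[5,50,95]),4)
print("floor",np.median(P[300:380,200:230,2]))
for n,b,z in [("L1",(90,115,190,170),(.015,.06)),("L2",(115,185,215,230),(.015,.06)),("L3",(110,260,150,365),(.015,.06)),
  ("shelf",(245,150,358,225),(.03,.07)),("handle",(355,165,400,205),(.12,.18)),("jar/tin a",(220,105,262,152),(.03,.15)),("b",(266,105,310,152),(.03,.15)),("tub",(250,230,300,280),(.03,.09)),("carton",(385,230,450,285),(.04,.1))]:
    m=comp(b,z); print(n,rect(m) if m.sum()>5 else m.sum())
# shelf plane fit
m=comp((265,170,345,212),(.03,.07)); p=P[m]; A=np.c_[p[:,:2],np.ones(len(p))]; s=np.linalg.lstsq(A,p[:,2],rcond=None)[0]; print("shelf plane",s, np.degrees(s[:2]))
for n,k in [("scene",3),("top",3)]:
    im=load(n,n+"0")[0]
    if n=="scene": a=im[215:325,220:340]; b=im[170:220,295:365]
    else: a=im[155:230,245:400]; b=im[185:230,115:215]
    a=cv2.resize(a,(640,int(a.shape[0]*640/a.shape[1])),interpolation=cv2.INTER_CUBIC)
    cv2.imwrite(f"pics/{n}_shelf.png",a[:600]); cv2.imwrite(f"pics/{n}_lev.png",cv2.resize(b,None,fx=6,fy=6,interpolation=cv2.INTER_CUBIC))
E
```

```text
floor 0.0003197160678858335
L1 (np.int64(915), array([769., 359.]), array([227.,  33.]), 69.6, 'z', array([0.0211, 0.0349, 0.0396]))
L2 (np.int64(981), array([570., 285.]), array([223.,  33.]), 76.5, 'z', array([0.0231, 0.0352, 0.0394]))
L3 (np.int64(1161), array([291., 372.]), array([ 34., 222.]), 87.1, 'z', array([0.021 , 0.0351, 0.0391]))
shelf (np.int64(5975), array([ 591., -108.]), array([274., 162.]), 85.2, 'z', array([0.0488, 0.0549, 0.0607]))
handle (np.int64(237), array([ 576., -268.]), array([58., 21.]), 60.0, 'z', array([0.1398, 0.1649, 0.1694]))
jar/tin a (np.int64(688), array([765.,  58.]), array([67., 66.]), 51.0, 'z', array([0.0415, 0.0982, 0.1031]))
b (np.int64(658), array([758., -72.]), array([69., 70.]), 33.4, 'z', array([0.0401, 0.0792, 0.0837]))
tub (np.int64(320), array([419., -18.]), array([88., 88.]), 87.0, 'z', array([0.0334, 0.0547, 0.0624]))
carton (np.int64(1087), array([ 388., -388.]), array([ 69., 103.]), 8.8, 'z', array([0.0581, 0.0705, 0.0739]))
shelf plane [-0.0020938  -0.03619416  0.05240071] [-0.11996583 -2.07377247]
```

View pics/top_shelf.png

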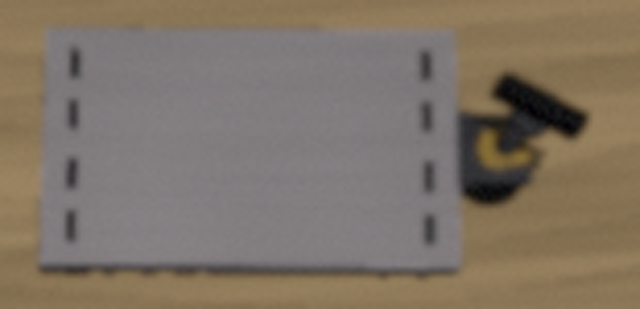

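View pics/scene_shelf.png

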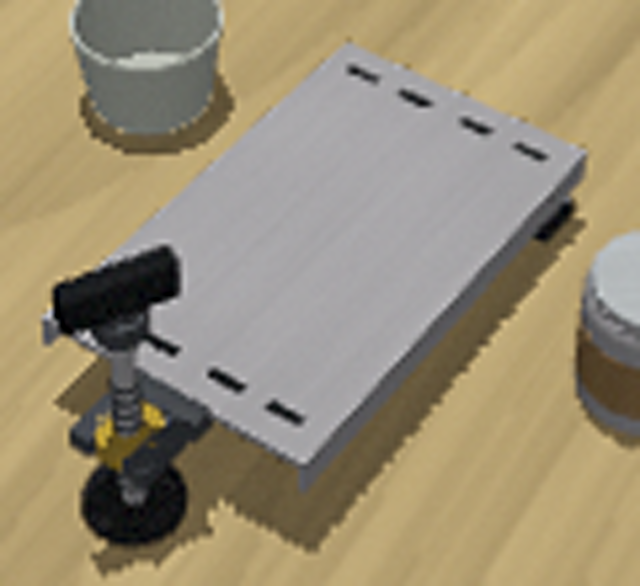

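View pics/top_lev.png

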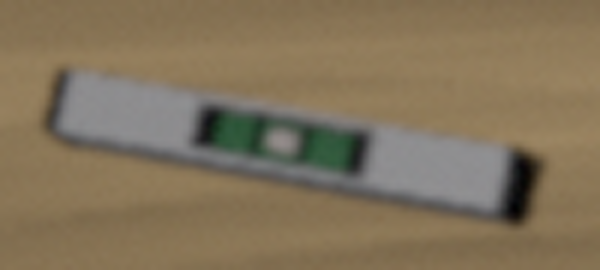

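```bash
cat >> h.py <<'E'
def toolax(st=None):
    st=st or r.get_state(); return R.from_quat(st["eef_rot"]).as_matrix(), np.array(st["tool_pos"])
def plan(grasp=None,jaw=None,st=None,L=0.147):
    """grasp: desired world grasp point; jaw: desired jaw angle (deg, mod 180). prints shift in tool mm, turn about tool x"""
    M,p=toolax(st); g=p+M[:,0]*L
    print("tcp",p.round(4),"grasp",g.round(4),"x",M[:,0].round(4),"jaw deg",np.degrees(np.arctan2(M[1,1],M[0,1])).round(2))
    if grasp is not None: print("shift tool mm",(M.T@(np.array(grasp)-g)*1000).round(1))
    if jaw is not None:
        v=M.T@np.array([np.cos(np.radians(jaw)),np.sin(np.radians(jaw)),0]); a=np.arctan2(v[2],v[1])
        a=(a+np.pi/2)%np.pi-np.pi/2; print("turn rad",a.round(4),"or",(a-np.sign(a)*np.pi).round(4))
def pcadir(p):
    q=p[:,:2]-p[:,:2].mean(0); w,V=np.linalg.eigh(q.T@q); d=V[:,1]; d=d*np.sign(d[1]); return np.degrees(np.arctan2(d[1],d[0]))
E
python3 - <<'E'
from h import *
for name,boxes in [("top",dict(L2=(115,185,215,230),shelf=(245,150,358,225),handle=(355,165,400,205))),("scene",dict(L2=(300,165,362,220),shelf=(225,215,335,310),handle=(222,255,262,285)))]:
    im,dp,c=load(name,name+"0"); P=cloud(c,dp)
    for n,b in boxes.items():
        zr={"L2":(.025,.05),"shelf":(.042,.068),"handle":(.145,.18)}[n]
        u0,v0,u1,v1=b; m=np.zeros(dp.shape,bool); m[v0:v1,u0:u1]=1; m&=(P[...,2]>zr[0])&(P[...,2]<zr[1])&(dp>0)
        p=P[m]; a=pcadir(p); d=np.array([np.cos(np.radians(a)),np.sin(np.radians(a))]); e=np.array([d[1],-d[0]])
        s=p[:,:2]@d; t=p[:,:2]@e; cs=[(np.percentile(x,.5)+np.percentile(x,99.5))/2 for x in (s,t)]
        print(name,n,m.sum(),"dir",a.round(2),"ctr",(cs[0]*d+cs[1]*e).round(4),"ext",np.ptp(s).round(3),np.ptp(t).round(3),"z",np.percentile(p[:,2],[2,50,98]).round(4))
plan()
E
```

```text
top L2 920 dir 76.52 ctr [0.5697 0.2846] ext 0.223 0.033 z [0.028  0.0355 0.0406]
top shelf 5922 dir 85.48 ctr [ 0.5911 -0.1073] ext 0.274 0.162 z [0.0477 0.0549 0.0618]
top handle 202 dir 57.86 ctr [ 0.5772 -0.2683] ext 0.058 0.022 z [0.1461 0.1659 0.1701]
scene L2 443 dir 78.28 ctr [0.4893 0.2996] ext 0.226 0.206 z [0.0262 0.0361 0.0404]
scene shelf 4372 dir 99.69 ctr [ 0.5738 -0.125 ] ext 0.339 0.36 z [0.0455 0.0553 0.0617]
scene handle 243 dir 56.71 ctr [ 0.5798 -0.2714] ext 0.057 0.019 z [0.1465 0.1635 0.1692]
tcp [ 0.1863 -0.5963  0.4041] grasp [ 0.1862 -0.5962  0.2571] x [-5.0e-04  1.3e-03 -1.0e+00] jaw deg -72.65
```

```bash
python3 - <<'E'
from h import *
im,dp,c=load("top","top0"); P=cloud(c,dp)
def onshelf(c,uv,a=-.0021,b=-.0362,cc=.0524):
    o,v=ray(c,uv); n=np.array([-a,-b,1]); return o+v*((cc-o@n)/(v@n))[:,None]
def holes(im,box,c):
    u0,v0,u1,v1=box; g=cv2.cvtColor(im[v0:v1,u0:u1],cv2.COLOR_BGR2GRAY)
    m=(g<75).astype(np.uint8); n,l,s,ce=cv2.connectedComponentsWithStats(m)
    return [(ce[i]+[u0,v0],s[i,4]) for i in range(1,n) if s[i,4]>=3]
for nm,box in [("top",(258,164,355,217))]:
    im,dp,c=load(nm,nm+"0")
    hs=holes(im,box,c)
    for q,a in hs: print(nm,q.round(1),a,onshelf(c,[q])[0].round(4))
# corners from scene crop: scale 640/120
c=load("scene","scene0")[2]
s=640/120
for q in [(348,45),(585,155),(305,465),(360,72),(530,152),(285,412),(225,380),(415,98),(476,125)]:
    print("scene",q,onshelf(c,[(220+q[0]/s,215+q[1]/s)])[0].round(4))
E
```

```text
top [262.6 170.2] 9 [0.6543 0.0046 0.0509]
top [347.7 170.3] 9 [ 0.6382 -0.2249  0.0592]
top [262. 182.] 5 [0.6212 0.0079 0.0508]
top [348. 183.] 5 [ 0.6027 -0.2222  0.0592]
top [261.9 196.7] 7 [0.5804 0.0104 0.0508]
top [348.2 196.8] 6 [ 0.5645 -0.2189  0.0591]
top [261.8 209.5] 8 [0.5455 0.0126 0.0508]
top [348.6 210.2] 9 [ 0.5281 -0.2163  0.0591]
scene (348, 45) [0.5272 0.0322 0.0501]
scene (585, 155) [0.6841 0.0183 0.0503]
scene (305, 465) [ 0.663  -0.2461  0.0599]
scene (360, 72) [0.545  0.0147 0.0507]
scene (530, 152) [0.6573 0.0046 0.0509]
scene (285, 412) [ 0.6386 -0.2235  0.0591]
scene (225, 380) [ 0.6035 -0.2213  0.0591]
scene (415, 98) [0.5824 0.0113 0.0508]
scene (476, 125) [0.622  0.0089 0.0508]
```

{"op": "carry_out", "data": {
  "targets": "1 0 -14.5 -36.3 0; 1 0 -14.5 -36.3 0; 1 0 -14.5 -36.3 0; 1 0 -14.5 -36.3 0; 1 0 -14.5 -36.3 0; 1 0 -14.5 -36.3 0; 1 0 -14.5 -36.3 0; 1 0 -14.5 -36.3 0; 1 0 -14.5 -36.3 0; 1 0 -14.5 -36.3 0; 1 0 -14.5 -36.3 0; 1 0 -14.5 -36.3 0",
  "force": 30
}}

```text
clock: 1.15
tool_pos: [0.5515, -0.299, 0.4045]
eef_rot: [-0.699, -0.107, 0.699, -0.107]
contact_force: [1.3, -0.2, -0.6]
opening: 1.002
```

{"op": "carry_out", "data": {
  "targets": "1 0 -36.8 -12.9 0; 1 0 -36.8 -12.9 0; 1 0 -36.8 -12.9 0; 1 0 -36.8 -12.9 0; 1 0 -36.8 -12.9 0; 1 0 -36.8 -12.9 0; 1 0 -36.8 -12.9 0; 1 0 -36.8 -12.9 0; 1 0 -36.8 -12.9 0; 1 0 -36.8 -12.9 0; 1 0 -36.8 -12.9 0; 1 0 -36.8 -12.9 0; 1 0 -36.8 -12.9 0; 1 0 -36.8 -12.9 0; 1 0 -36.8 -12.9 0"
}}

```text
clock: 2.4
tool_pos: [0.57, 0.2859, 0.4045]
eef_rot: [-0.699, -0.107, 0.699, -0.107]
contact_force: [1.2, 0.8, 0.2]
opening: 1.001
```

{"op": "carry_out", "data": {
  "targets": "1 0 0 0 -0.115; 1 0 0 0 -0.115; 1 0 0 0 -0.115; 1 0 0 0 -0.115; 1 0 0 0 -0.115; 1 0 0 0 -0.115; 1 0 0 0 -0.115; 1 0 0 0 -0.115; 1 0 0 0 -0.115; 1 0 0 0 0; 1 0 0 0 0"
}}

```text
clock: 3.32
tool_pos: [0.5704, 0.2837, 0.4043]
eef_rot: [-0.555, -0.438, 0.556, -0.437]
contact_force: [0.4, -0.8, 0.0]
opening: 1.001
```

```bash
python3 - <<'E'
from h import *
im,dp,c=snap("wrist","w1"); plan([.5697,.2846,.024],-13.5); print(r.get_state()["q"].round(3),r.get_state()["clock"])
P=cloud(c,dp); m=(P[...,2]>.025)&(P[...,2]<.05)&(dp>0)&(abs(P[...,0]-.57)<.13)&(abs(P[...,1]-.285)<.14)
p=P[m]; print(m.sum(), cv2.minAreaRect((p[:,:2]*1000).astype(np.float32)),pcadir(p),np.percentile(p[:,2],[2,50,98]))
E
```

```text
tcp [0.5704 0.2839 0.4045] grasp [0.5703 0.2838 0.2575] x [-4.e-04 -2.e-04 -1.e+00] jaw deg -13.54
shift tool mm [233.5  -0.7  -0.7]
turn rad -0.0006 or 3.1409
[-0.334  0.722 -0.373  1.52   0.299  0.957 -1.032] 3.3667
4400 ((569.2384033203125, 284.6340026855469), (221.17300415039062, 30.397117614746094), 76.32078552246094) 76.49305761420314 [0.02912824 0.03572309 0.03743907]
```

View pics/w1.png

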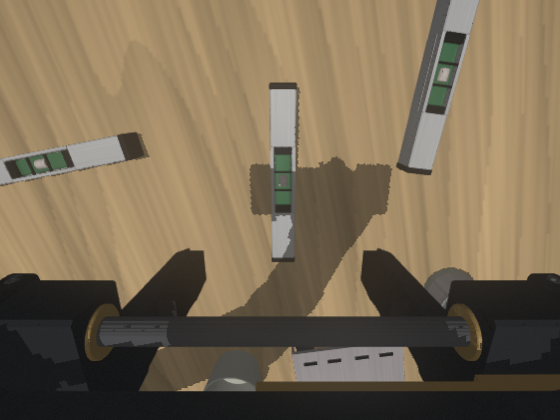

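The wrist image shows the chosen level centred between the fingers at about (283,180). Two views agree to within 1 mm, so I'm descending and gripping it.

{"op": "carry_out", "data": {
  "targets": "1 39 -1 -0.7 0; 1 39 0 0 0; 1 39 0 0 0; 1 39 0 0 0; 1 39 0 0 0; 1 20 0 0 0; 1 10 0 0 0; 1 6 0 0 0; 1 0 0 0 0; 0 0 0 0 0; 0 0 0 0 0; 0 0 0 0 0; 0 0 0 0 0; 0 0 0 0 0; 0 0 0 0 0",
  "force": 30
}}

```text
clock: 4.62
tool_pos: [0.5697, 0.2849, 0.1742]
eef_rot: [0.555, 0.438, -0.555, 0.439]
contact_force: [-0.3, 0.1, 0.1]
opening: 0.573
```

{"op": "carry_out", "data": {
  "targets": "0 0 0 0 0; 0 0 0 0 0; 0 -10 0 0 0; 0 -20 0 0 0; 0 -35 0 0 0; 0 -35 0 0 0; 0 -35 0 0 0; 0 -15 0 0 0; 0 0 0 0 0; 0 0 0 0 0"
}}

```text
clock: 5.45
tool_pos: [0.5694, 0.2846, 0.324]
eef_rot: [0.555, 0.438, -0.555, 0.439]
contact_force: [-0.3, -0.8, -4.2]
opening: 0.339
```

```bash
python3 - <<'E'
from h import *
snap("scene","s1");im,dp,c=snap("wrist","w2"); plan([.5915,-.106,.15],-4.4)
P=cloud(c,dp); g=toolax()[1]; print(r.get_state()["clock"])
E
```

```text
tcp [0.5688 0.2842 0.3218] grasp [0.5683 0.2838 0.1748] x [-0.0034 -0.0026 -1.    ] jaw deg -13.34
shift tool mm [ 25.7 112.6 373.8]
turn rad -0.1561 or 2.9855
5.55
```

View pics/w2.png

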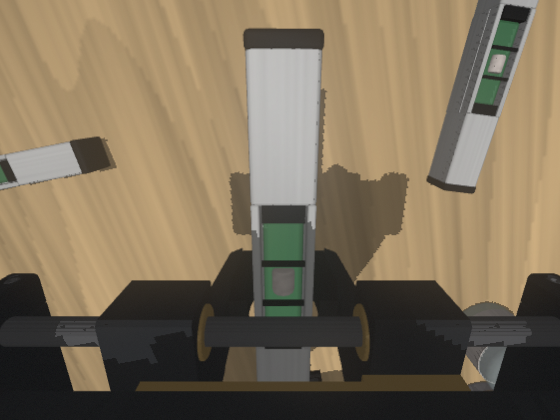

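View pics/s1.png

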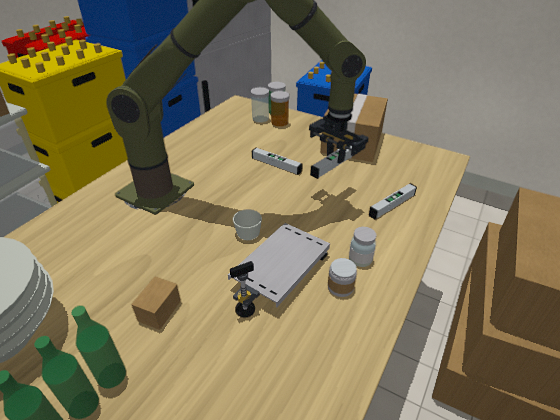

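The level is held and came up cleanly. Next I'm moving it over the shelf.

{"op": "carry_out", "data": {
  "targets": "0 0 5.6 18.7 0; 0 0 11.3 37.4 0; 0 0 11.3 37.4 0; 0 0 11.3 37.4 0; 0 0 11.3 37.4 0; 0 0 11.3 37.4 0; 0 0 11.3 37.4 0; 0 0 11.3 37.4 0; 0 0 11.3 37.4 0; 0 0 11.3 37.4 0; 0 0 5.6 18.7 0; 0 0 0 0 -0.078; 0 0 0 0 -0.078; 0 0 0 0 0; 0 0 0 0 0"
}}

```text
clock: 6.8
tool_pos: [0.5925, -0.105, 0.322]
eef_rot: [-0.519, -0.481, 0.52, -0.479]
contact_force: [0.9, 0.1, -3.9]
opening: 0.334
```

```bash
python3 - <<'E'
from h import *
snap("scene","s2");im,dp,c=snap("wrist","w3"); plan([.5915,-.106,.087],-4.4);print(r.get_state()["contact_force"],r.get_state()["clock"])
E
```

```text
tcp [ 0.5928 -0.1046  0.3227] grasp [ 0.5925 -0.1045  0.1757] x [-1.9e-03  4.0e-04 -1.0e+00] jaw deg -4.46
shift tool mm [88.7 -0.7  1.6]
turn rad -0.001 or 3.1406
[ 0.50560656  0.50546135 -3.53682659] 6.9
```

View pics/w3.png

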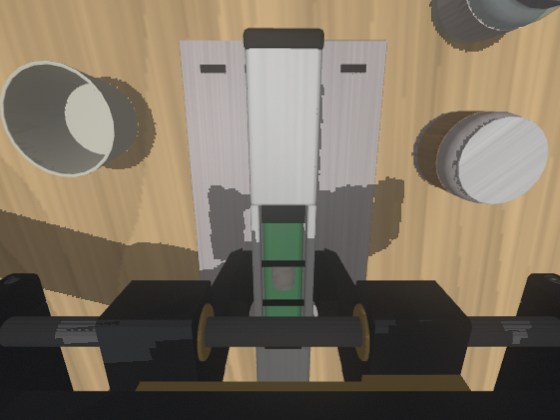

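The level lies lengthwise and central over the shelf, with shelf edges at columns 182 and 385 and the level at 284. Lowering it now.

{"op": "carry_out", "data": {
  "targets": "0 25 -0.7 1.6 0; 0 30 0 0 0; 0 20 0 0 0; 0 5 0 0 0; 0 3 0 0 0; 0 0 0 0 0; 0 0 0 0 0"
}}

```text
clock: 7.48
tool_pos: [0.593, -0.1063, 0.2419]
eef_rot: [0.519, 0.48, -0.518, 0.481]
contact_force: [0.6, -0.0, -3.3]
opening: 0.334
```

{"op": "carry_out", "data": {
  "targets": "0 2 0 0 0; 0 0 0 0 0; 0 2 0 0 0; 0 0 0 0 0"
}}

```text
clock: 7.82
tool_pos: [0.5927, -0.1062, 0.2374]
eef_rot: [0.519, 0.48, -0.518, 0.481]
contact_force: [0.3, 0.7, -1.0]
opening: 0.334
```

{"op": "carry_out", "data": {
  "targets": "0 2 0 0 0; 0 0 0 0 0; 0 0 0 0 0",
  "force": 6
}}

```text
clock: 8.07
tool_pos: [0.5927, -0.1065, 0.2353]
eef_rot: [0.519, 0.48, -0.518, 0.481]
contact_force: [0.2, 1.4, 2.9]
opening: 0.342
```

{"op": "carry_out", "data": {
  "targets": "0 2 0 0 0; 0 0 0 0 0; 0 1 0 0 0; 0 0 0 0 0; 0 0 0 0 0",
  "force": 3
}}

```text
clock: 8.48
tool_pos: [0.5927, -0.1067, 0.2319]
eef_rot: [0.519, 0.48, -0.519, 0.481]
contact_force: [1.8, -0.6, 3.5]
opening: 0.34
```

```bash
python3 - <<'E'
from h import *
im,dp,c=snap("scene","s3"); cv2.imwrite("pics/s3c.png",cv2.resize(im[160:330,190:390],None,fx=4,fy=3.5)[:600])
E
```

```text
(no output)
```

View pics/s3c.png

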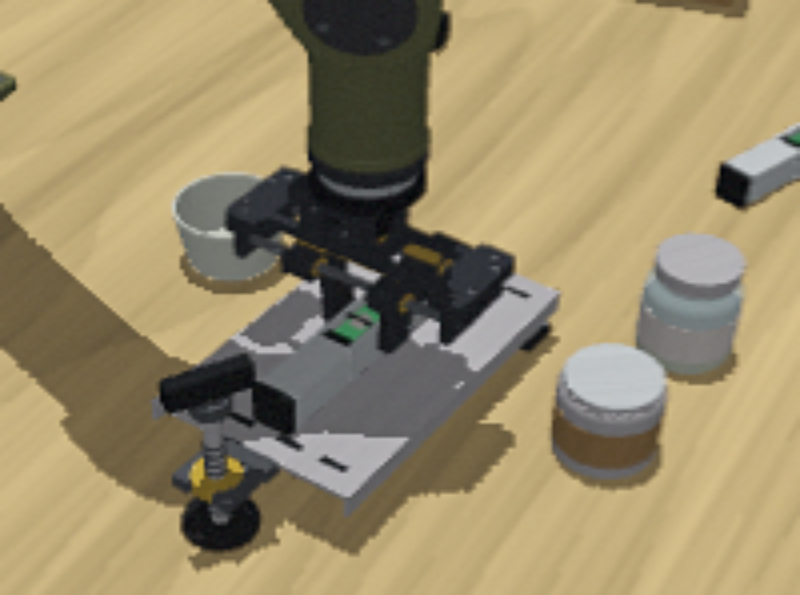

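The level is resting on the shelf between the fingers. Lowering a touch more, then releasing and retreating.

{"op": "carry_out", "data": {
  "targets": "0 1.5 0 0 0; 0 0 0 0 0; 0.45 0 0 0 0; 0.6 0 0 0 0; 0.8 0 0 0 0; 0.8 0 0 0 0; 0.8 -15 0 0 0; 0.8 -30 0 0 0; 0.8 -35 0 0 0; 1 -35 0 0 0; 1 -35 0 0 0; 1 -20 0 0 0; 1 0 0 0 0; 1 0 0 0 0"
}}

```text
clock: 9.7
tool_pos: [0.5921, -0.1067, 0.401]
eef_rot: [0.519, 0.48, -0.519, 0.481]
contact_force: [0.0, -0.3, -0.7]
opening: 1.001
```

```bash
python3 - <<'E'
from h import *
im,dp,c=snap("scene","s4"); cv2.imwrite("pics/s4c.png",cv2.resize(im[200:325,215:365],None,fx=4.8,fy=4.8)[:600])
im,dp,c=snap("wrist","w4"); plan(); print(r.get_state()["clock"])
P=cloud(c,dp); p=P[(P[...,2]>.075)&(P[...,2]<.115)&(dp>0)&(abs(P[...,0]-.592)<.06)&(abs(P[...,1]+.106)<.16)]
print(len(p),cv2.minAreaRect((p[:,:2]*1000).astype(np.float32)),pcadir(p))
E
```

```text
tcp [ 0.5915 -0.1068  0.3988] grasp [ 0.5911 -0.1069  0.2518] x [-3.1e-03 -2.0e-04 -1.0e+00] jaw deg -4.41
9.8
6270 ((590.537353515625, -130.50473022460938), (272.6053771972656, 30.05640983581543), 85.6737060546875) 85.63699000513859
```

View pics/w4.png

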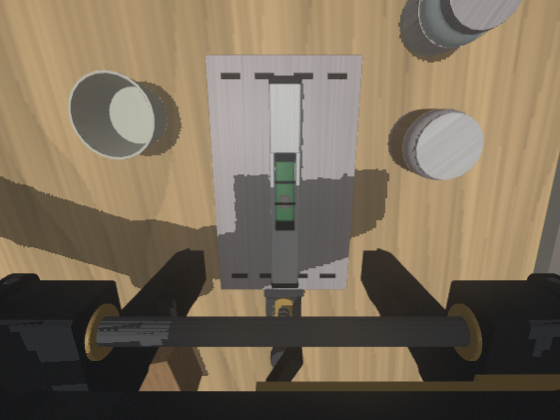

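View pics/s4c.png

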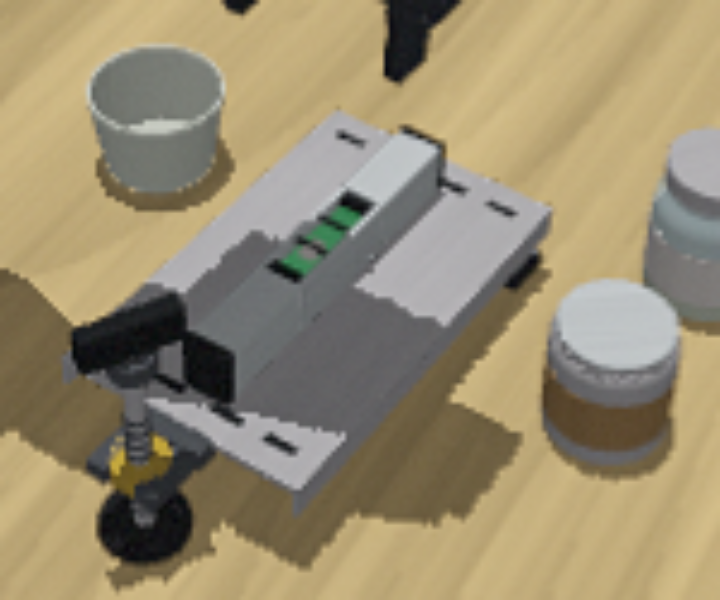

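```bash
python3 - <<'E'
from h import *
im,dp,c=load("wrist","w4")
d=np.array([np.cos(np.radians(85.6)),np.sin(np.radians(85.6))])
def pl(uv,z0): # plane through shelf offset z0
    o,v=ray(c,[uv]); n=np.array([.0021,.0362,1]); t=(.0524+z0-o@n)/(v@n); return (o+v*t[:,None])[0]
S=np.array([.5915,-.106])
for nm,uv,z0 in [("lev+y",(284.5,77),.036),("lev-y",(285,287),.036),("line+",(285,183),.034),("line-",(285,204),.034),("bub",(284,199),.031),("slot+",(231,76),0),("slot+r",(337,76),0),("slot-",(239,275),0),("slot-r",(327,275),0)]:
    p=pl(uv,z0); print(nm,p.round(4),"along",((p[:2]-S)@d*1000).round(1),"across",((p[:2]-S)@[d[1],-d[0]]*1000).round(1))
P=cloud(c,dp); m=(P[...,2]>.12)&(P[...,2]<.19)&(dp>0)&(P[...,1]<-.22)&(P[...,1]>-.32)&(abs(P[...,0]-.58)<.06); m[:,:]&=True
print(m.sum())
g=cv2.resize(im[50:300,190:380],None,fx=2.4,fy=2.4,interpolation=cv2.INTER_CUBIC);cv2.imwrite("pics/w4c.png",g)
E
```

```text
lev+y [0.601  0.0034 0.087 ] along 109.8 across 1.1
lev-y [ 0.5854 -0.2139  0.0949] along -108.0 across 2.2
line+ [ 0.5941 -0.0956  0.0886] along 10.6 across 1.8
line- [ 0.5925 -0.1177  0.0894] along -11.6 across 1.9
bub [ 0.5918 -0.1132  0.0863] along -7.2 across 0.8
slot+ [0.5465 0.0121 0.0508] along 114.3 across -53.9
slot+r [0.6553 0.0038 0.0509] along 114.4 across 55.2
slot- [ 0.5277 -0.216   0.0591] along -114.6 across -55.1
slot-r [ 0.6374 -0.2242  0.0592] along -114.3 across 54.8
1008
```

View pics/w4c.png

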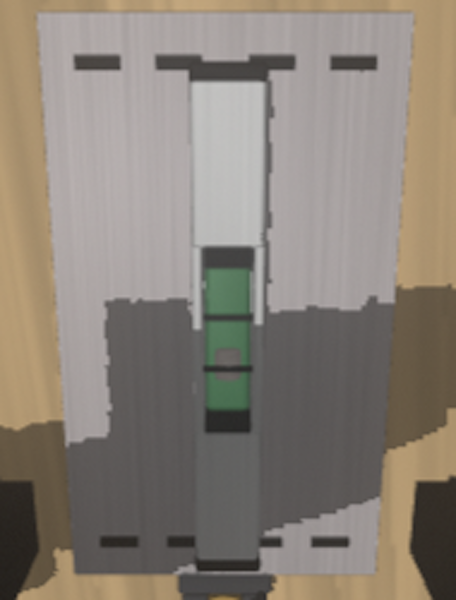

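The level was released on the middle of the shelf, within about 2 mm. The bubble is about 8 mm off towards the handle end: crop row 362 against lines at 317 and 368. Next is the handle.

{"op": "carry_out", "data": {
  "targets": "1 0 0 33 0; 1 0 0 33 0; 1 0 0 33 0; 1 0 0 33 0; 1 0 0 33 0; 1 0 0 0 0.116; 1 0 0 0 0.116; 1 0 0 0 0.116; 1 0 0 0 0.116; 1 0 0 0 0; 1 0 0 0 0"
}}

```text
clock: 10.72
tool_pos: [0.5792, -0.2709, 0.3986]
eef_rot: [-0.614, -0.35, 0.616, -0.349]
contact_force: [-0.3, -0.3, 0.7]
opening: 1.003
```

```bash
python3 - <<'E'
from h import *
im,dp,c=snap("wrist","w5"); plan()
P=cloud(c,dp); m=(P[...,2]>.135)&(P[...,2]<.18)&(dp>0)&(abs(P[...,1]+.27)<.045)&(abs(P[...,0]-.58)<.045)
n,l,s,ce=cv2.connectedComponentsWithStats(m.astype(np.uint8)); i=1+np.argmax(s[1:,4]); m=l==i; print(s[i],ce[i])
p=P[m];print(np.percentile(p[:,2],[1,5,25,50,75,95,99]).round(4))
for lo in (.145,.155,.16):
    q=p[p[:,2]>lo]; print(lo,len(q),pcadir(q),cv2.minAreaRect((q[:,:2]*1000).astype(np.float32)))
# triangulate centre: top camera & wrist via color dark bar
v=cv2.resize(im,None,fx=1.4,fy=1.4); cv2.imwrite("pics/w5b.png",v)
E
```

```text
tcp [ 0.5793 -0.2709  0.3989] grasp [ 0.5789 -0.2708  0.2519] x [-2.5e-03  6.0e-04 -1.0e+00] jaw deg -30.8
[ 267  179   33   75 1571] [282.73138129 215.04201146]
[0.14   0.1422 0.1644 0.1663 0.167  0.1677 0.1683]
0.145 1306 57.7071305204918 ((578.9024047851562, -270.16778564453125), (57.218589782714844, 13.973855018615723), 57.888946533203125)
0.155 1264 57.592232033524475 ((578.8849487304688, -270.195556640625), (57.15300750732422, 13.973855018615723), 57.888946533203125)
0.16 1237 57.630435777472464 ((578.8849487304688, -270.195556640625), (57.15300750732422, 13.973855018615723), 57.888946533203125)
```

View pics/w5b.png

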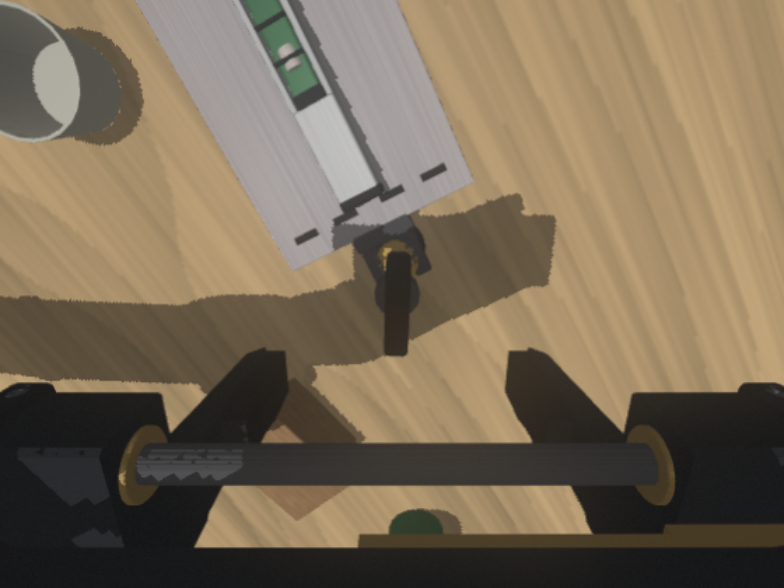

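The bar is centred at (0.579, −0.270), points along 57.7°, and its top is at z = 0.167, with the open jaws straddling it. Descending and gripping with the tips above the collar.

{"op": "carry_out", "data": {
  "targets": "1 30 0 0 0.026; 1 30 0 0 0; 1 17 0 0 0; 1 8 0 0 0; 1 2 0 0 0; 1 0 0 0 0; 0 0 0 0 0; 0 0 0 0 0; 0 0 0 0 0; 0 0 0 0 0; 0 0 0 0 0; 0 0 0 0 0; 0 0 0 0 0; 0 0 0 0 0; 0 0 0 0 0; 0 0 0 0 0",
  "force": 60
}}

```text
clock: 12.1
tool_pos: [0.5796, -0.2711, 0.3132]
eef_rot: [-0.62, -0.34, 0.62, -0.34]
contact_force: [0.2, 0.3, 0.9]
opening: 0.27
```

```bash
python3 - <<'E'
from h import *
plan([.5789,-.2702,.165],-32.3); s=r.get_state(); print(s["contact_force"],s["moment"],s["opening"],s["q"].round(2))
im,dp,c=snap("wrist","w6"); cv2.imwrite("pics/w6b.png",im)
im,dp,c=snap("scene","s6"); cv2.imwrite("pics/s6c.png",cv2.resize(im[200:325,215:365],None,fx=4.8,fy=4.8)[:600])
E
```

```text
tcp [ 0.5796 -0.2711  0.3132] grasp [ 0.5796 -0.2711  0.1662] x [ 0. -0. -1.] jaw deg -32.48
shift tool mm [ 1.2 -1.  -0.4]
turn rad -0.0032 or 3.1384
[0.15229827 0.26173769 0.8810628 ] [-0.05458894 -0.0046378   0.00072217] 0.27001503594670606 [ 0.55  0.83 -0.34  1.59  0.36  0.78 -0.52]
```

View pics/w6b.png

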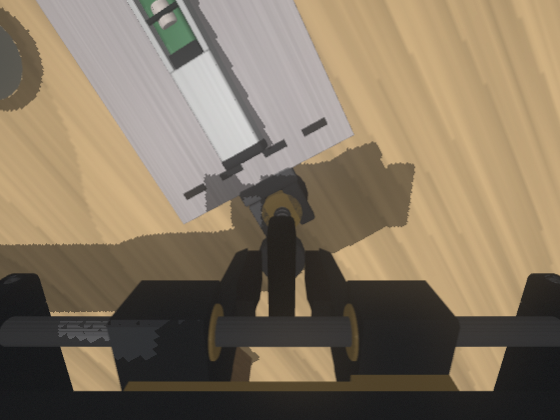

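View pics/s6c.png

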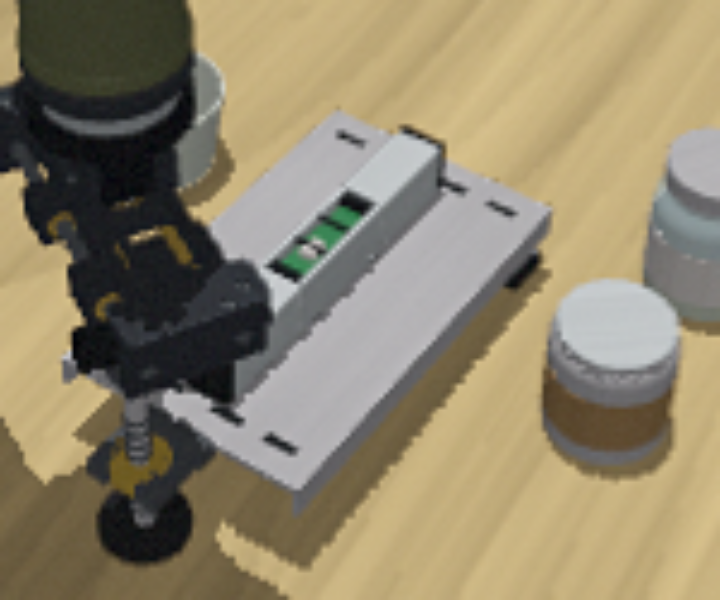

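{"op": "carry_out", "data": {
  "targets": "0 0.5 -0.8 -0.4 0; 0 0 0 0 0; 0 0 0 0 0; 0 0 0 0 0; 0 0 0 0 0; 0 0 0 0 0; 0 0 0 0 0"
}}

```text
clock: 12.78
tool_pos: [0.579, -0.2706, 0.3131]
eef_rot: [-0.62, -0.34, 0.62, -0.34]
contact_force: [-1.6, -0.7, 5.3]
opening: 0.152
```

```bash
python3 - <<'E'
from h import *
plan([.5789,-.2702,.165],-32.3); s=r.get_state(); print(s["contact_force"],s["moment"],s["opening"])
E
```

```text
tcp [ 0.579  -0.2706  0.3131] grasp [ 0.579  -0.2707  0.1661] x [ 1.e-04 -7.e-04 -1.e+00] jaw deg -32.5
shift tool mm [ 1.1 -0.4 -0.4]
turn rad -0.0035 or 3.1381
[-1.64792477 -0.74125551  5.29144632] [-0.16018133  0.37178285 -0.01592709] 0.152299111672819
```

Gripped: opening 0.152, about 13 mm. Turning clockwise by about 0.8 rad.

{"op": "carry_out", "data": {
  "targets": "0 0 0 0 0.08; 0 0 0 0 0.08; 0 0 0 0 0.08; 0 0 0 0 0.08; 0 0 0 0 0.08; 0 0 0 0 0.08; 0 0 0 0 0.08; 0 0 0 0 0.08; 0 0 0 0 0.08; 0 0 0 0 0.08; 0 0 0 0 0; 0 0 0 0 0; 0 0 0 0 0; 0 0 0 0 0; 0 0 0 0 0; 0 0 0 0 0; 0 0 0 0 0; 0 0 0 0 0"
}}

```text
clock: 14.28
tool_pos: [0.579, -0.2707, 0.3131]
eef_rot: [0.704, 0.072, -0.703, 0.072]
contact_force: [-1.6, -0.1, 6.3]
opening: 0.153
```

```bash
python3 - <<'E'
from h import *
plan(); s=r.get_state(); print(s["contact_force"],s["moment"],s["opening"],s["q"].round(2))
im,dp,c=snap("wrist","w7")
im,dp,c=snap("scene","s7"); cv2.imwrite("pics/s7c.png",cv2.resize(im[200:325,215:365],None,fx=4.8,fy=4.8)[:600])
E
```

```text
tcp [ 0.579  -0.2707  0.3131] grasp [ 0.5791 -0.2707  0.1661] x [ 3.e-04 -5.e-04 -1.e+00] jaw deg -78.35
[-1.62221209 -0.14357215  6.28483999] [-0.05259992  0.44543189 -0.11026008] 0.1532369966808385 [ 0.43  0.82 -0.12  1.6   0.13  0.73 -1.12]
```

View pics/w7.png

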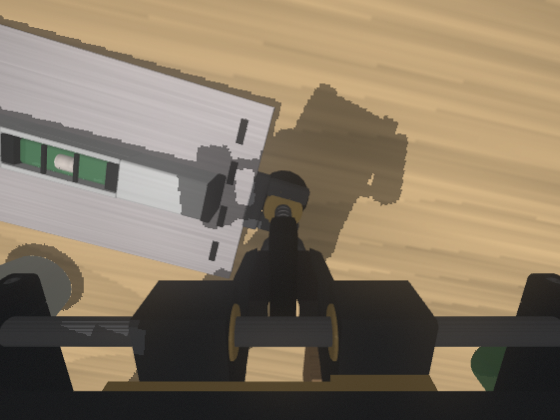

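View pics/s7c.png

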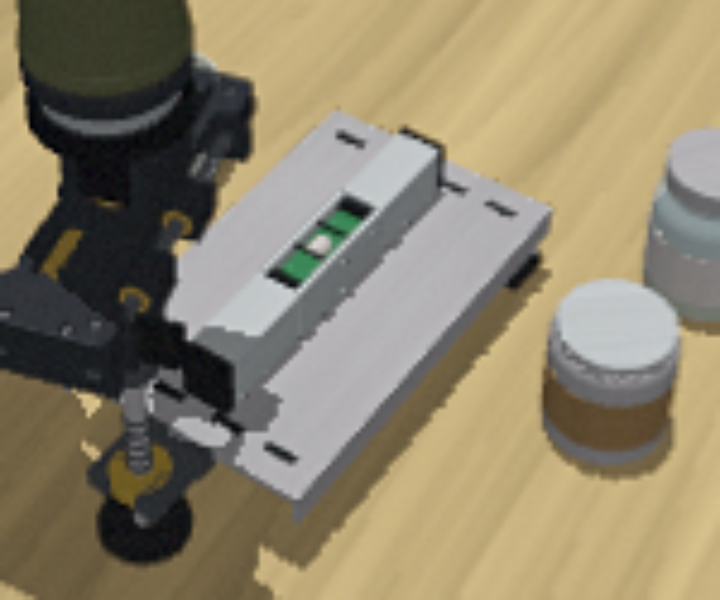

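```bash
cat > bub.py <<'E'
from h import *
import sys
def vial(name,f,ctr=(.5915,-.106,.088),half=(.042)):
    im,dp,c=load(name,f)
    # rectify straight-line: sample along level axis at plane z (horizontal, approx)
    d=np.array([np.cos(np.radians(85.6)),np.sin(np.radians(85.6)),0]); e=np.array([d[1],-d[0],0])
    s=np.arange(-half,half+1e-9,.0005); t=np.arange(-.014,.0141,.0005)
    G=np.array(ctr)+s[None,:,None]*d+t[:,None,None]*e
    uv=proj(c,G.reshape(-1,3)).reshape(len(t),len(s),2).astype(np.float32)
    out=cv2.remap(im,uv[...,0],uv[...,1],cv2.INTER_CUBIC)
    cv2.imwrite(f"pics/{f}_v.png",cv2.resize(out,None,fx=4.5,fy=4.5,interpolation=cv2.INTER_CUBIC)); return out,s
if __name__=="__main__": vial(sys.argv[1],sys.argv[2])
E
for a in "wrist w4" "wrist w7" "scene s7" "scene s4"; do python3 bub.py $a; done
python3 -c "
import cv2,numpy as np
cv2.imwrite('pics/cmp.png',np.vstack([cv2.imread(f'pics/{f}_v.png')[:140] if 0 else cv2.resize(cv2.imread(f'pics/{f}_v.png'),(760,140)) for f in ['w4','s4','w7','s7']]))"
```

```text
(no output)
```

View pics/cmp.png

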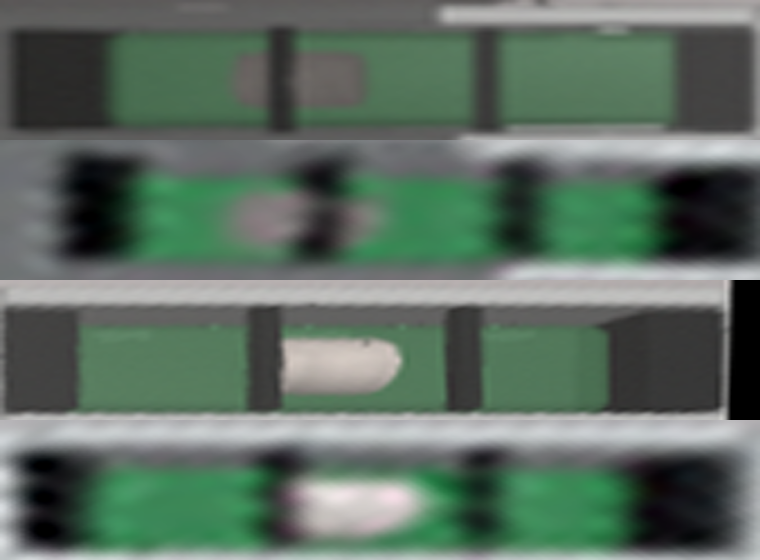

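{"op": "carry_out", "data": {
  "targets": "0 0 0 0 0.08; 0 0 0 0 0.08; 0 0 0 0 0; 0 0 0 0 0; 0 0 0 0 0; 0 0 0 0 0; 0 0 0 0 0; 0 0 0 0 0; 0 0 0 0 0; 0 0 0 0 0"
}}

```text
clock: 15.22
tool_pos: [0.579, -0.2707, 0.3131]
eef_rot: [0.707, 0.015, -0.707, 0.015]
contact_force: [-2.2, -0.2, 4.6]
opening: 0.149
```

```bash
python3 - <<'E'
from h import *
from bub import vial
plan(); s=r.get_state(); print(s["contact_force"],s["moment"],s["opening"],s["clock"])
snap("wrist","w8"); snap("scene","s8"); snap("top","t8")
o=[]
for n,f in [("wrist","w8"),("scene","s8"),("top","t8")]:
    v,_=vial(n,f); o.append(cv2.resize(v,(760,140),interpolation=cv2.INTER_CUBIC))
cv2.imwrite("pics/cmp2.png",np.vstack(o))
E
```

```text
tcp [ 0.579  -0.2707  0.3131] grasp [ 0.5791 -0.2707  0.1661] x [ 3.e-04 -5.e-04 -1.e+00] jaw deg -87.52
[-2.1910465  -0.2098046   4.61323345] [-0.06589797  0.4295665  -0.14904526] 0.1490563394705012 15.2167
```

View pics/cmp2.png

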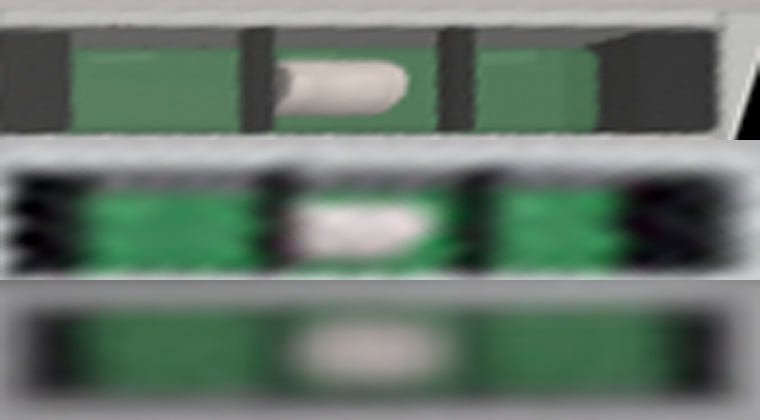

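In the top view the bubble is centred (375 against a vial mid of 372). I'm releasing the handle and checking from directly above.

{"op": "carry_out", "data": {
  "targets": "0.2 0 0 0 0; 0.4 0 0 0 0; 0.5 0 0 0 0; 0.5 0 0 0 0; 0.5 -15 0 0 0; 0.5 -30 0 0 0; 0.5 -35 0 0 0; 0.5 0 0 0 0; 0.5 0 0 0 0"
}}

```text
clock: 16.12
tool_pos: [0.5798, -0.2705, 0.3948]
eef_rot: [0.709, 0.015, -0.705, 0.016]
contact_force: [0.3, 0.5, -1.2]
opening: 0.5
```

```bash
python3 - <<'E'
from h import *
plan([.5915,-.106,.25],-4.4); s=r.get_state(); print(s["contact_force"],s["opening"],s["clock"],eyes.camera_params("wrist")["T_tool_cam"])
E
```

```text
tcp [ 0.5798 -0.2705  0.3948] grasp [ 0.5805 -0.2707  0.2478] x [ 0.0046 -0.0017 -1.    ] jaw deg -87.48
shift tool mm [  -2.4 -164.1  -18.3]
turn rad -1.4501 or 1.6915
[ 0.30563054  0.5358671  -1.1696975 ] 0.49986512983263925 16.1167 [[-6.77811823e-04 -3.16066847e-01  9.48736680e-01  1.99141997e-02]
 [ 9.99999043e-01  9.29889868e-04  1.02422364e-03  3.13026140e-04]
 [-1.20594376e-03  9.48736467e-01  3.16065914e-01 -8.21791553e-02]
 [ 0.00000000e+00  0.00000000e+00  0.00000000e+00  1.00000000e+00]]
```

{"op": "carry_out", "data": {
  "targets": "0.5 0 -20 -2 0; 0.5 0 -38 -4 0; 0.5 0 -38 -4 0; 0.5 0 -38 -4 0; 0.3 0 -20 -3 0; 0 0 -10 -1 0; 0 0 0 0 0; 0 0 0 0 0; 0 0 0 0 0; 0 0 0 0 0",
  "force": 20
}}

```text
clock: 16.95
tool_pos: [0.5895, -0.1084, 0.3925]
eef_rot: [-0.707, -0.014, 0.707, -0.015]
contact_force: [0.3, 0.4, 0.1]
opening: 0.068
```

```bash
python3 - <<'E'
from h import *
from bub import vial
plan([.5915,-.106,.25],-94.4); s=r.get_state(); print(s["contact_force"],s["opening"],s["clock"])
snap("wrist","w9"); snap("scene","s9"); 
o=[]
for n,f in [("wrist","w9"),("scene","s9")]:
    v,_=vial(n,f); o.append(cv2.resize(v,(760,140),interpolation=cv2.INTER_CUBIC))
cv2.imwrite("pics/cmp3.png",np.vstack(o))
im,dp,c=load("wrist","w9"); P=cloud(c,dp)
m=(P[...,2]>.03)&(P[...,2]<.07)&(abs(P[...,0]-.592)<.075)&(abs(P[...,1]+.106)<.12)&(dp>0); p=P[m]; 
for lo,hi in [(.625,.67),(.52,.565)]:
    q=p[(p[:,0]>lo)&(p[:,0]<hi)]
    if len(q)>50: print(len(q),np.linalg.lstsq(np.c_[q[:,:2],np.ones(len(q))],q[:,2],rcond=None)[0].round(4))
E
```

```text
tcp [ 0.5895 -0.1084  0.3925] grasp [ 0.5895 -0.1086  0.2455] x [-5.0e-04 -1.7e-03 -1.0e+00] jaw deg -87.71
shift tool mm [-4.5 -2.5 -2.1]
turn rad 0.1167 or -3.0249
[0.29657522 0.39792671 0.08327697] 0.0678114719705122 16.95
8882 [-0.0008 -0.0024  0.0505]
6897 [ 0.0007 -0.0025  0.0496]
```

View pics/w9.png

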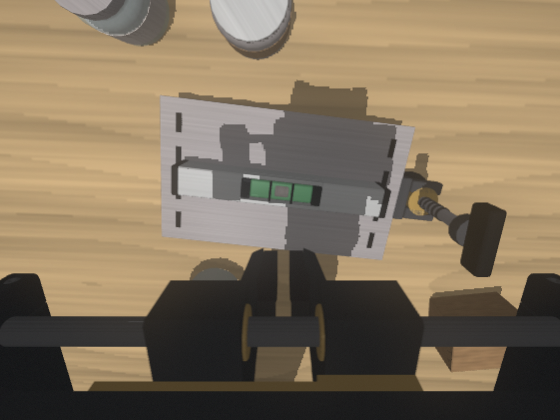

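View pics/cmp3.png

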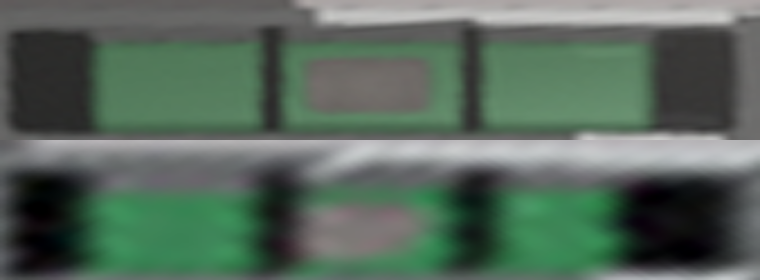

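From above, the bubble sits 0.4 mm from the middle of the lines and the shelf slope is about 0.1°. Now I'm pressing with shut fingers, 70 mm towards the hinge end.

{"op": "carry_out", "data": {
  "targets": "0 0 -24 -4 0; 0 0 -24 -4 0; 0 0 -24 -3.5 0; 0 0 0 0 0.117; 0 30 0 0 0; 0 35 0 0 0; 0 35 0 0 0; 0 20 0 0 0; 0 10 0 0 0; 0 0 0 0 0; 0 0 0 0 0"
}}

```text
clock: 17.97
tool_pos: [0.5986, -0.0338, 0.2632]
eef_rot: [0.707, -0.026, -0.706, -0.026]
contact_force: [-0.1, 0.2, 0.7]
opening: 0.005
```

```bash
python3 - <<'E'
from h import *
plan([.5985,-.036,.1056],-94.4); s=r.get_state(); print(s["contact_force"],s["opening"],s["clock"])
im,dp,c=snap("wrist","w10")
im,dp,c=snap("scene","s10"); cv2.imwrite("pics/s10c.png",cv2.resize(im[160:330,190:390],None,fx=4,fy=3.5)[:600])
E
```

```text
tcp [ 0.5986 -0.0338  0.2632] grasp [ 0.5987 -0.0339  0.1162] x [ 7.e-04 -3.e-04 -1.e+00] jaw deg -94.24
shift tool mm [10.6  2.1  0.1]
turn rad 0.0028 or -3.1388
[-0.1373803   0.15763277  0.68197827] 0.0049380933747770655 17.9667
```

View pics/w10.png

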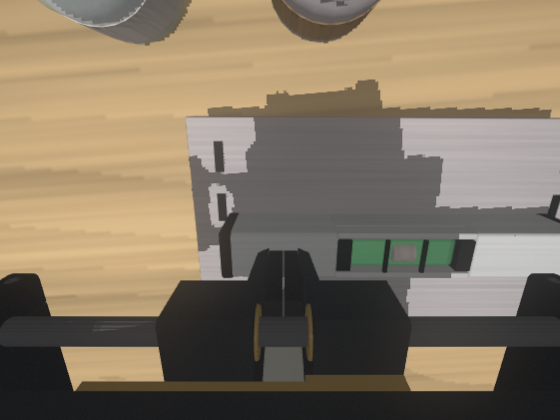

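View pics/s10c.png

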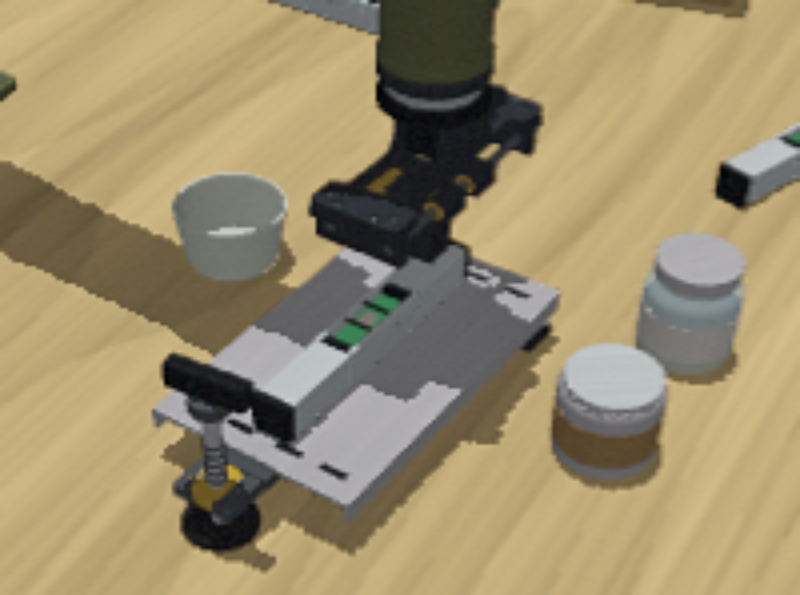

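The fingertips stand over the solid top face at about (283,255), clear of the vial. Lowering to contact.

{"op": "carry_out", "data": {
  "targets": "0 5 1.5 0 0; 0 2 0 0 0; 0 1 0 0 0; 0 0 0 0 0; 0 0 0 0 0"
}}

```text
clock: 18.48
tool_pos: [0.5982, -0.0348, 0.2548]
eef_rot: [0.707, -0.026, -0.707, -0.026]
contact_force: [-0.4, -0.6, 0.4]
opening: 0.005
```

{"op": "carry_out", "data": {
  "targets": "0 1 0 0 0; 0 1 0 0 0; 0 0 0 0 0; 0 0 0 0 0"
}}

```text
clock: 18.82
tool_pos: [0.5981, -0.0348, 0.2527]
eef_rot: [-0.707, 0.026, 0.707, 0.026]
contact_force: [-0.1, 0.1, 0.2]
opening: 0.005
```

{"op": "carry_out", "data": {
  "targets": "0 1 0 0 0; 0 0 0 0 0; 0 0 0 0 0"
}}

```text
clock: 19.07
tool_pos: [0.5981, -0.0348, 0.2525]
eef_rot: [0.707, -0.026, -0.707, -0.026]
contact_force: [-0.9, -0.0, 6.8]
opening: 0.008
```

{"op": "carry_out", "data": {
  "targets": "0 1 0 0 0; 0 0 0 0 0; 0 0 0 0 0"
}}

```text
clock: 19.32
tool_pos: [0.5981, -0.0348, 0.2524]
eef_rot: [0.707, -0.026, -0.706, -0.026]
contact_force: [-3.2, -0.2, 13.5]
opening: 0.001
```

{"op": "carry_out", "data": {
  "targets": "0 0 0 0 0; 0 0 0 0 0; 0 0 0 0 0; 0 0 0 0 0; 0 0 0 0 0; 0 0 0 0 0; 0 0 0 0 0; 0 0 0 0 0; 0 0 0 0 0; 0 0 0 0 0; 0 0 0 0 0; 0 0 0 0 0"
}}

```text
clock: 20.32
tool_pos: [0.5981, -0.0348, 0.2524]
eef_rot: [0.707, -0.026, -0.706, -0.026]
contact_force: [-4.3, -0.8, 12.6]
opening: 0.003
```

```bash
python3 - <<'E'
from h import *
from bub import vial
plan(); s=r.get_state(); print(s["contact_force"],s["opening"],s["clock"])
snap("wrist","w11"); snap("scene","s11"); snap("top","t11")
print(r.get_state()["contact_force"])
o=[]
for n,f in [("wrist","w11"),("scene","s11"),("top","t11")]:
    v,_=vial(n,f); o.append(cv2.resize(v,(760,140),interpolation=cv2.INTER_CUBIC))
cv2.imwrite("pics/cmp4.png",np.vstack(o))
E
```

```text
tcp [ 0.5981 -0.0348  0.2524] grasp [ 0.5982 -0.0348  0.1054] x [ 8.e-04 -1.e-04 -1.e+00] jaw deg -94.2
[-4.27976259 -0.83890045 12.61580202] 0.0031091731101555585 20.3167
[-2.92568041  1.61431384 13.49554592]
```

View pics/cmp4.png

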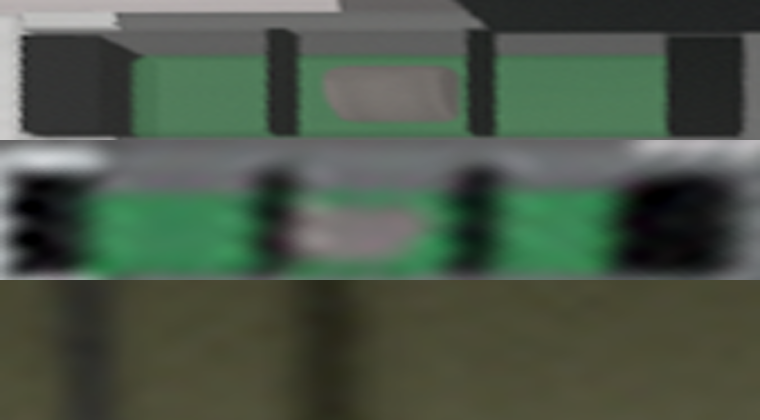

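View pics/s11.png

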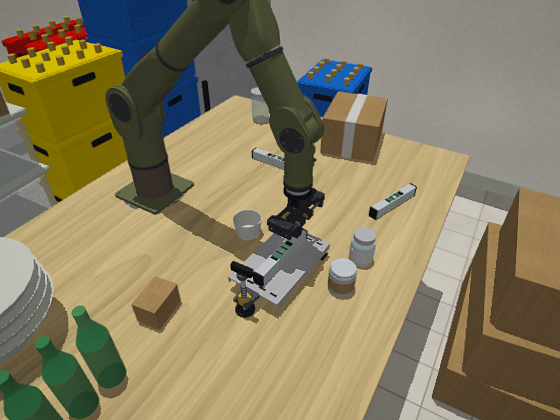

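View pics/w11.png

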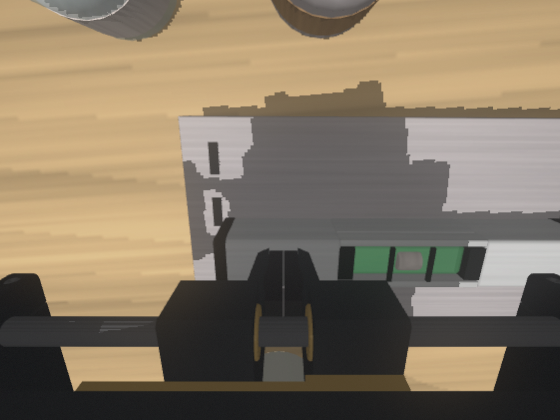

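The bubble is between the lines in both usable views, the press holds at about 13 N, and the level and the things around it stand as before. Handing in.

```bash
python3 - <<'E'
from h import *
print(r.get_state()["contact_force"],r.get_state()["clock"]); print(r.finish_job())
E
```

```text
[-2.92568041  1.61431384 13.49554592] 20.4667
the job is handed in; nothing more can be done
None
```

I handed the job in at about 20.5 s, with the level still pressed against the shelf and the bubble between the lines. No verdict was reported.

**What I did:** I took the rightmost of the three levels and laid it vial up, lengthwise on the middle of the shelf, about 2 mm off centre, then let go. I gripped the T-handle and turned it about 0.96 rad clockwise, released it, and pressed on the solid top face about 72 mm from the middle towards the hinge end.

**Last checks:**
- **Bubble:** before pressing, it was 0.4 mm from the middle seen from above, with about 0.1° of shelf slope left. Under the press, the wrist view read +1.1 mm. I put most of that down to viewing angle.
- **Press:** steady at about 13 N, with 3–4 N sideways.
- **Surroundings:** the jar, tin, carton and tub looked untouched in the last scene picture.

**Disagreements:**
- **Bubble seen at a slant:** slanted views differed from the view from above by about 1–3 mm, because the lines stand a little above the bubble. I relied on the view from above.
- **Starting slope:** depth gave 2.07°, and the bubble suggested about 1.7°.
- **Top camera:** the arm blocked its view at the end, so it could not confirm the final state.

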